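Ballast the electrode stand and hang the slotted holder on its pin

TASK

Get the electrode stand ready: first slide the steel ballast disc across the blue base, without lifting it off, until it drops flat into the round pocket. Then hang the grey electrode holder on the stand's headed pin by its side slot: slide the slot sideways over the pin, between head and shoulder, let it down until the pin sits at the top of the slot, and let go so that it hangs straight and still. Leave the beaker and the meter where they are.

Things in the scene. Friction and masses are not known exactly. Their poses are not given: they have to be found in the camera images.
- stand: Fixed stand: blue base plate 170 (x) x 340 (y) x 14 mm thick on the bench; origin at the centre of its underside, z up. A steel post (radius 8, top at z = 214) rises at x = +20, y = +110 mm and carries the pin; the round pocket is at x = 0, y = -40 mm; the disc starts at the -y end.
- pin_mid (a point): Middle of the level pin's free length, 200 mm above the bench, at x = -40, y = +110 mm on the stand; axes as the stand's. The pin points along -x, radius 5 mm, free for 22 mm (x -11 to +11 mm of this point) between a shoulder (+x side) and a head (-x side, 6 mm thick), both of radius 14 mm. Only the post's top, 60 mm towards +x, is higher (14 mm).
- pocket (a point): Centre of the floor of the round pocket in the base: diameter 64 mm, 6 mm deep, floor 8 mm above the bench (plate top 14 mm). Axes as the stand's.
- disc_center (a point): Centre of the loose plain steel disc, diameter 60 mm, 14 mm thick, about 0.3 kg. It starts lying flat on the base's -y end, its centre 21 mm above the bench; dropped into the pocket its centre is 15 mm above the bench and it stands 8 mm proud of the plate.
- holder_center (a point): Centre of the loose grey plastic electrode holder, 102.5 mm above its underside, z up; 0.22 kg. It stands upright on the bench: foot 46 (x) x 74 (y) x 25 mm high, and on it a plate 8 mm thick (x), 70 wide (y), top 205 mm above the underside. The plate is solid above 140 mm: grip it there from above, across its thickness; 190 mm up keeps fingers clear of the pin's head.
- slot_mouth (a point): On the holder: middle of the mouth of its L-shaped slot, at the plate's +y edge (y = +35), 107 mm above the underside; axes as the holder's. A level channel 18 mm high (98 to 116 mm up) runs in from here to y = -8, then a leg 16 mm wide (y -8 to +8) goes up to 140 mm. With the holder's axes along the stand's, the mouth goes on to the pin from the stand's -y side.
- slot_seat (a point): Where the pin's axis lies when the holder hangs: on the holder, x = 0, y = 0, 135 mm above the underside (5 mm below the top of the slot's leg); axes as the holder's. The middle of the level channel is 28 mm lower. When hung, this point lies on the pin's axis, at pin_mid or anywhere along the free pin.
- beaker: Bystander: glass beaker, 72 mm wide, 95 mm high, origin at the centre of its underside.
- meter: Bystander: white and red hand-held meter lying flat, 190 x 85 x 36 mm, origin at the centre of its underside.
There are look-alikes about, which are no part of the job. What is shaped like the part that bears holder_center but orange or yellow is not meant.

How it is judged:
By the outcome, as a careful person would: the job done as asked, in the order asked, and still so for the second after the job is handed in, with the robot touching nothing.
It also fails if it takes over 67 s, if anything falls off the work surface, if the arm or the gripper's body presses on something with over 40 N, if the wrist force passes 120 N, or if a joint passes its speed limit or range.

ROBOT

A 6-joint arm with a two-finger parallel gripper is mounted at the origin on the work surface. World frame = base frame: x ahead of the robot, y to its left, z up, the work surface at z = 0. Lengths are in m, angles in rad, forces in N, time in s.
With the tool pointing down it reaches from about 0.35 to 1 m from the base axis. Payload 7.1 kg.
Tool frame: the origin (TCP) lies at the very end of the fingers, on their centre line; the grasp point (between the pads) lies 19 mm behind it; z points along the fingers, y is the line along which they close (so a half turn about z gives the same grasp; the last joint's range is limited). The gripper opens to 85 mm and grips with 20 to 120 N. Pads are 22 mm wide; open, the fingers measure 114 mm over their backs; the gripper's body (76 mm by 85 mm) begins 54 mm behind the grasp point. The pads swing forward as they close: fully open they stand 13 mm farther back than shut.
Start: joints at [-1.154, 0.423, 1.63, -0, 1.089, -0.019], TCP at [0.264, -0.567, 0.231] pointing down, gripper open.
Joint ranges: [-3, 3], [-0.9, 2.11], [0.09, 2.58], [-1.31, 4.45], [0.11, 2.69], [-2.54, 2.54]. Speed limits (rad/s): [2.39, 2.39, 3.01, 3.14, 3.14, 3.14].

INTERFACE

Orientations are given as a unit quaternion [w, x, y, z].
In Python, from cell import r, kinematics, eyes, job, telemetry gives the robot as it stands. Calls block until the motion is done:
- r.move_ptp(position, orientation): joint-space move of the TCP to a pose.
- r.servo_line(position, ori=None, speed=0.15, stop_force=None): straight line of the TCP; ori=None keeps the orientation; speed is the mean speed in m/s. With stop_force (N) it stops when the force on the tool has changed by that much, and returns True; else False.
- r.set_joints(angles): joint-space move.
- r.move_gripper(opening): opening from 0.0 (shut) to 1.0 (fully open); the grip force is fixed at half the most; returns when the fingers have stopped.
- r.sleep(seconds).
- kinematics.solve_ik(position, orientation): joint angles nearest the present ones, or None.
- eyes.capture(name): name is "scene" or "side" or "wrist"; returns the picture (480x640x3 uint8, blue, green, red); there is no depth.
- eyes.calibration(name): a dict with "K" (3x3 intrinsics, pixels), "extrinsics" (4x4, takes a point from world to camera coordinates). Camera axes: x right, y down, z forward; pixel columns grow to the right and rows downward; lengths in m; the calibration is good to about 2 mm. A picture is of the moment at which its call begins: read the wrist's pose just before it. calibration takes no time and is no camera call; for the wrist camera it gives the pose at the moment of the call.
A pose or a line that the arm cannot do raises r.IKError and nothing moves.
- job.sign_off(): hands the job in; it is judged then, once.
Readings, each from a call of its own:
- telemetry.read_t(): time.
- telemetry.read_joint_positions(): joint angles.
- telemetry.read_dq(): joint speeds.
- telemetry.read_tau(): joint torques, N m.
- telemetry.read_position(): TCP position.
- telemetry.read_orientation(): TCP orientation.
- telemetry.read_force(): force on the tool from outside, world axes, zero at the start.
- telemetry.read_moment(): the same for the moment, N m.
- telemetry.read_finger_gap(): opening from 0.0 (shut) to 1.0 (fully open).
- telemetry.read_gripper_force(): force on a finger pad.
Only numpy, scipy, OpenCV 4.12 (cv2) and the standard library are available. Lean on these libraries where they do the work, as an engineer would, in place of code of your own. Each camera call takes 0.05 s, during which the arm holds its last target. There are 200 camera calls.

## Working session

There is one attempt and no reset: what is moved stays moved. The work goes in short steps, each a Python script; the robot and the scene stay as the last script left them, time stands still between calls to the robot, and variables do not carry over. Pictures are saved under pics/ and viewed, at most 10 in all, crops included, and the job is handed in when it is done.

```bash
mkdir -p pics; ls; python3 - <<'E'
from cell import r, kinematics, eyes, job, telemetry
import cv2, numpy as np
for n in ["scene","side"]:
    im=eyes.capture(n); cv2.imwrite(f"pics/{n}0.png",im)
    c=eyes.calibration(n); print(n,c["K"].tolist() if hasattr(c["K"],'tolist') else c["K"]); E=np.array(c["extrinsics"]); print(E.round(3), -E[:3,:3].T@E[:3,3])
print(telemetry.read_t(), telemetry.read_orientation())
E
```

```text
pics
scene [[496.9461434035661, 0.0, 316.32377357830075], [0.0, 496.9461434035661, 234.8500628024416], [0.0, 0.0, 1.0]]
[[ 0.249  0.969 -0.01  -0.16 ]
 [ 0.663 -0.178 -0.727 -0.236]
 [-0.706  0.174 -0.687  1.668]
 [ 0.     0.     0.     1.   ]] [ 1.37435576 -0.17708703  0.9719244 ]
side [[548.2598260560748, 0.0, 320.40047321235716], [0.0, 548.2598260560748, 235.72340603084635], [0.0, 0.0, 1.0]]
[[-0.926 -0.378  0.02   0.468]
 [-0.208  0.463 -0.862  0.213]
 [ 0.316 -0.802 -0.507  1.281]
 [ 0.     0.     0.     1.   ]] [0.07224469 1.10533212 0.82359012]
0.1 [-6.86804791e-04  9.76349480e-01  2.16197139e-01 -1.36017103e-04]
```

View pics/scene0.png

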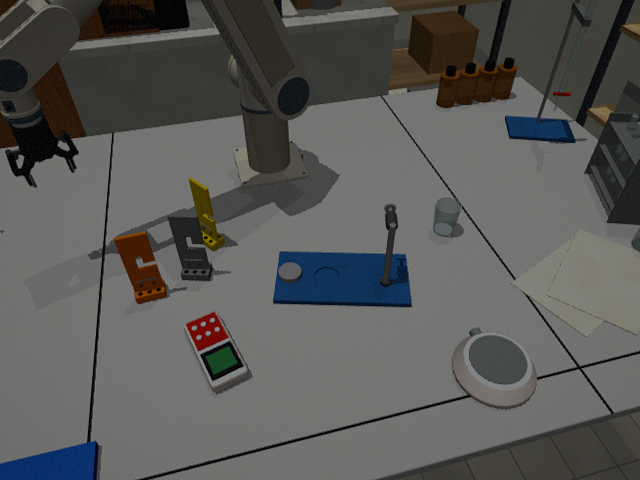

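View pics/side0.png

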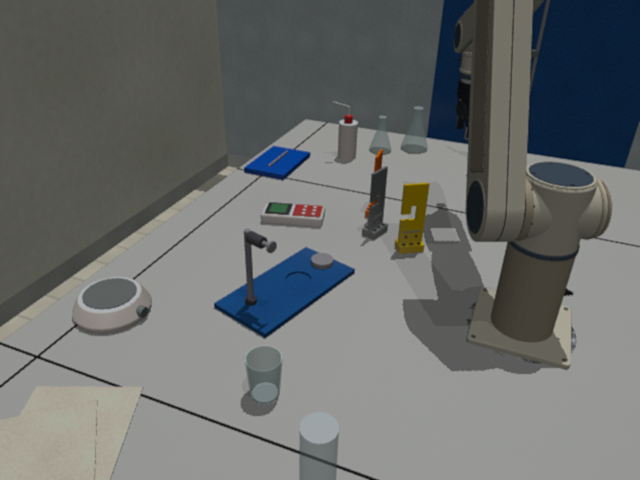

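The scene view shows the blue base (u 275–410, v 253–305), with the disc at (290,271), the pocket at (327,275), the post at (386,282) and the pin head at (391,208). The grey holder stands at (195,272) between the orange one at (145,290) and the yellow one at (212,240). The side view agrees: base corners at about (219,288) to (354,268), grey holder foot at (376,230).

```bash
cat > h.py <<'E'
from cell import r, kinematics, eyes, job, telemetry
import cv2, numpy as np
from scipy.spatial.transform import Rotation as R
def cal(n):
    c=eyes.calibration(n); return np.array(c["K"]),np.array(c["extrinsics"])
def ray(c,p):
    K,E=c; d=E[:3,:3].T@np.linalg.inv(K)@[p[0],p[1],1.]; return -E[:3,:3].T@E[:3,3],d
def onplane(c,p,z):
    o,d=ray(c,p); return o+d*(z-o[2])/d[2]
def proj(c,P):
    K,E=c; q=K@(E[:3,:3]@np.asarray(P)+E[:3,3]); return q[:2]/q[2]
def tri(c1,p1,c2,p2):
    o,d=ray(c1,p1); q,e=ray(c2,p2)
    s=np.linalg.lstsq(np.c_[d,-e],q-o,rcond=None)[0]; a=o+s[0]*d; b=q+s[1]*e
    return (a+b)/2,np.linalg.norm(a-b)
def down(yaw):  # tool pointing down, tool y axis (closing line) at angle yaw in world xy
    c,s=np.cos(yaw),np.sin(yaw)
    M=np.array([[s,c,0],[-c,s,0],[0,0,-1.]])  # cols: x=(s,-c,0), y=(c,s,0), z=-z
    q=R.from_matrix(M).as_quat(); return [q[3],q[0],q[1],q[2]]
def pts(c,mask,z):
    v,u=np.nonzero(mask); return np.array([onplane(c,(a,b),z)[:2] for a,b in zip(u,v)])
def blue(im):
    h=cv2.cvtColor(im,cv2.COLOR_BGR2HSV); return cv2.inRange(h,(95,130,40),(130,255,255))
E
python3 - <<'E'
from h import *
for n,roi in [("scene",(230,240,430,320)),("side",(200,240,370,335))]:
    im=cv2.imread(f"pics/{n}0.png"); c=cal(n); m=blue(im)
    M=np.zeros_like(m); M[roi[1]:roi[3],roi[0]:roi[2]]=m[roi[1]:roi[3],roi[0]:roi[2]]
    cs=max(cv2.findContours(M,0,cv2.CHAIN_APPROX_NONE)[0],key=cv2.contourArea)[:,0]
    P=np.array([onplane(c,p,.014)[:2] for p in cs]).astype(np.float32)
    print(n,cv2.minAreaRect(P), cv2.approxPolyDP(cs,6,True)[:,0].tolist())
cs,cd=cal("scene"),cal("side")
print("pinhead",tri(cs,(391,208),cd,(271,246)))
print("disc",onplane(cs,(290,271),.028),onplane(cd,(322,261),.028))
print("pocket",onplane(cs,(327,275),.014),"post",onplane(cs,(386,282),.014))
print("holder top corners",[onplane(cs,p,.205) for p in [(170,217),(196,220)]])
print("foot",onplane(cs,(196,272),.02),onplane(cd,(376,228),.02))
print("yel/or",onplane(cs,(211,243),0.02),onplane(cs,(149,290),.02))
print("meter",onplane(cs,(216,350),0.036),"beaker",onplane(cs,(445,230),0.0))
W,E=cal("wrist"); print("wristcam pos",-E[:3,:3].T@E[:3,3],E[:3,:3].round(2).tolist(),W[0,0])
print(telemetry.read_position(),R.from_quat(np.roll(telemetry.read_orientation(),-1)).as_matrix().round(2).tolist())
E
```

```text
scene ((0.5604785084724426, 0.08910045772790909), (0.339363694190979, 0.17814667522907257), 73.15617370605469) [[279, 254], [273, 300], [410, 306], [404, 255], [392, 254], [392, 281], [384, 287], [385, 254]]
side ((0.5573906898498535, 0.09204091131687164), (0.34672805666923523, 0.17728552222251892), 73.17192840576172) [[353, 269], [334, 260], [316, 269], [315, 252], [305, 248], [253, 279], [253, 305], [245, 303], [246, 284], [215, 306], [268, 334]]
pinhead (array([0.53932611, 0.21170863, 0.20425169]), np.float64(0.0027916236789997176))
disc [ 0.51723822 -0.03697318  0.028     ] [ 0.51426456 -0.03183348  0.028     ]
pocket [0.54290902 0.05465821 0.014     ] post [0.60469999 0.19348467 0.014     ]
holder top corners [array([ 0.43747737, -0.29940724,  0.205     ]), array([ 0.46415859, -0.2410634 ,  0.205     ])]
foot [ 0.45045447 -0.27233855  0.02      ] [ 0.43923859 -0.27483071  0.02      ]
yel/or [ 0.35192977 -0.22392233  0.02      ] [ 0.48174115 -0.3913901   0.02      ]
meter [ 0.71316055 -0.24606141  0.036     ] beaker [0.45097923 0.43054355 0.        ]
wristcam pos [ 0.32413085 -0.53822625  0.37338931] [[0.42, -0.91, -0.0], [-0.87, -0.41, 0.26], [-0.24, -0.11, -0.97]] 368.44228178233175
[ 0.26366833 -0.56612281  0.23061315] [[0.91, 0.42, -0.0], [0.42, -0.91, 0.0], [0.0, -0.0, -1.0]]
```

```bash
python3 - <<'E'
from h import *
def snap(tag):
    c=cal("wrist"); im=eyes.capture("wrist"); cv2.imwrite(f"pics/{tag}.png",im); np.savez(f"pics/{tag}.npz",K=c[0],E=c[1]); 
p=telemetry.read_position()
r.servo_line([p[0],p[1],.34],speed=.2)
r.move_ptp([.45,-.20,.34],down(-.35)); r.sleep(.2); snap("w_holder")
r.move_ptp([.555,.12,.34],down(-.294)); r.sleep(.2); snap("w_stand")
print(telemetry.read_t(),telemetry.read_joint_positions())
E
```

```text
Traceback (most recent call last):
  File "h.py", line 19, in down
    q=R.from_matrix(M).as_quat(); return [q[3],q[0],q[1],q[2]]
      ~~~~~~~~~~~~~^^^
  File "scipy/spatial/transform/_rotation.pyx", line 1143, in scipy.spatial.transform._rotation.Rotation.from_matrix
ValueError: Non-positive determinant (left-handed or null coordinate frame) in rotation matrix 0: [[-0.34289781  0.93937271  0.        ]
 [-0.93937271 -0.34289781  0.        ]
 [ 0.          0.         -1.        ]].
```

```bash
sed -i 's/M=np.array.*/M=np.array([[-s,c,0],[c,s,0],[0,0,-1.]])/' h.py
cat >> h.py <<'E'
def snap(tag):
    c=cal("wrist"); im=eyes.capture("wrist"); cv2.imwrite(f"pics/{tag}.png",im); np.savez(f"pics/{tag}.npz",K=c[0],E=c[1])
def load(tag):
    d=np.load(f"pics/{tag}.npz"); return (d["K"],d["E"]),cv2.imread(f"pics/{tag}.png")
E
python3 - <<'E'
from h import *
r.move_ptp([.45,-.23,.34],down(-.35)); r.sleep(.2); snap("w_holder")
r.move_ptp([.555,.07,.34],down(-.294)); r.sleep(.2); snap("w_stand")
print(telemetry.read_t(),telemetry.read_joint_positions())
E
```

```text
3.9333 [ 1.02408846e-01  2.16155313e-01  1.66370183e+00 -1.13444573e-04
  1.26162495e+00  3.98014930e-01]
```

View pics/w_holder.png

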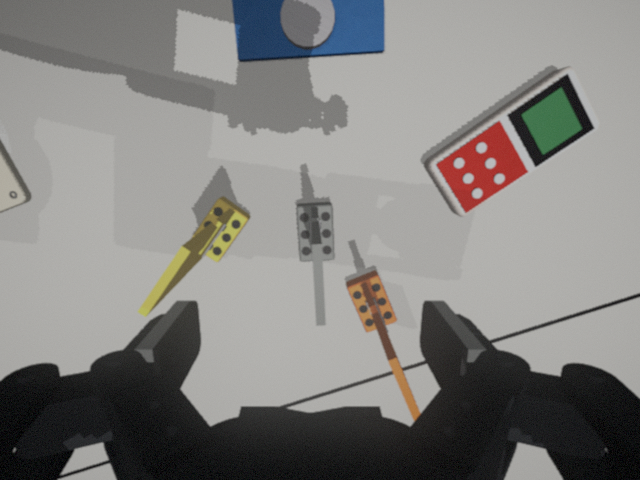

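View pics/w_stand.png

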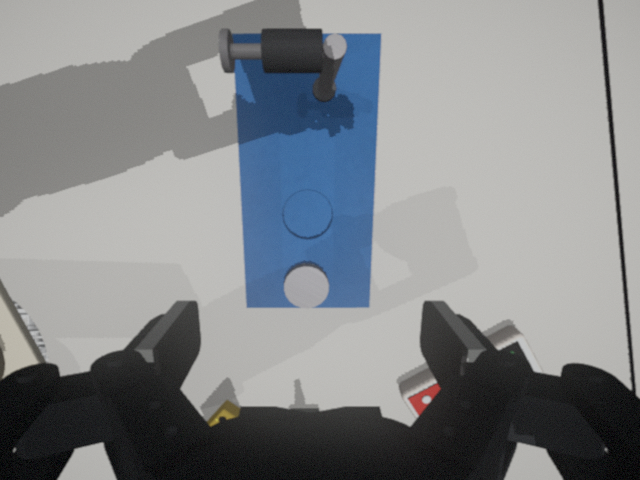

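w_holder: the grey foot spans u 297–334, v 197–262, its plate top runs down to (320,325), with yellow to the left and orange to the lower right. w_stand: disc at (306,286), pocket rim at (307,214), pin between the head (227,50) and the shoulder (262,50).

```bash
python3 - <<'E'
from h import *
c,im=load("w_stand"); m=blue(im); m[:25]=0; m[:,:220]=0;m[:,400:]=0
m2=cv2.morphologyEx(m,cv2.MORPH_CLOSE,np.ones((3,3)))
cs=max(cv2.findContours(m2,0,cv2.CHAIN_APPROX_NONE)[0],key=cv2.contourArea)[:,0]
P=np.array([onplane(c,p,.014)[:2] for p in cs],np.float32); rc=cv2.minAreaRect(P); print("rect",rc)
g=cv2.cvtColor(im,cv2.COLOR_BGR2GRAY)
# disc: low saturation within ROI
h=cv2.cvtColor(im,cv2.COLOR_BGR2HSV); D=np.zeros_like(m); D[255:320,275:340]=((h[255:320,275:340,1]<70)&(g[255:320,275:340]>90))*255; D[308:]=0
cs=max(cv2.findContours(D,0,cv2.CHAIN_APPROX_NONE)[0],key=cv2.contourArea); 
def circ(P):
    A=np.c_[2*P,np.ones(len(P))]; s=np.linalg.lstsq(A,(P**2).sum(1),rcond=None)[0]; return s[:2],np.sqrt(s[2]+s[0]**2+s[1]**2)
print("disc bbox",cv2.boundingRect(cs),circ(np.array([onplane(c,p,.028)[:2] for p in cs[:,0]])))
# pocket rim: blackhat
bh=cv2.morphologyEx(g,cv2.MORPH_BLACKHAT,np.ones((7,7))); M=np.zeros_like(g); M[180:246,275:342]=(bh[180:246,275:342]>8)*255
v,u=np.nonzero(M); P=np.array([onplane(c,p,.014)[:2] for p in zip(u,v)])
for _ in range(4):
    C,rad=circ(P); e=abs(np.linalg.norm(P-C,axis=1)-rad); P=P[e<max(.002,np.quantile(e,.9))]
print("pocket",C,rad,len(P))
cv2.imwrite("pics/a.png",np.hstack([cv2.resize(x[170:330,240:380],None,fx=2.5,fy=2.5,interpolation=0) for x in (im,cv2.merge([M|D]*3))]))
c,im=load("w_holder"); cv2.imwrite("pics/b.png",cv2.resize(im[150:340,250:400],None,fx=3,fy=3))
E
```

```text
rect ((0.5604227185249329, 0.09828878194093704), (0.3151458501815796, 0.16728036105632782), 73.15277862548828)
disc bbox (275, 265, 65, 43) (array([ 0.51612155, -0.04558863]), np.float64(0.03339115224300312))
pocket [0.54628861 0.05070715] 0.031852665378109345 314
```

View pics/a.png

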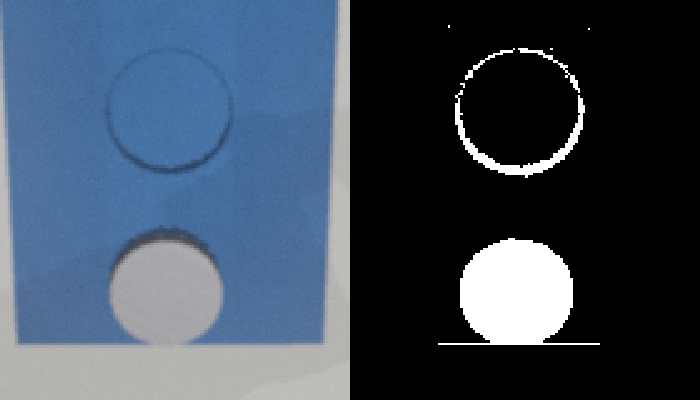

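View pics/b.png

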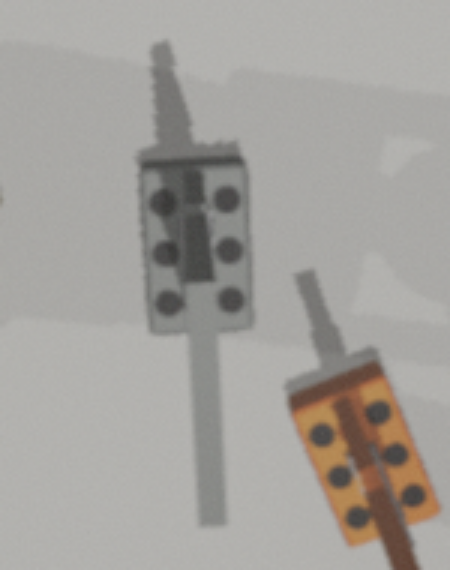

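a.png: pocket rim is clean (r 31.9 mm) and the disc mask has one stray cut row to drop. b.png: six foot holes are centred at full-image (315.9,233.7). The plate's top face runs from (316.3,244) at the +y end to (320.8,325.3) at the -y end.

```bash
python3 - <<'E'
from h import *
c,im=load("w_stand"); g=cv2.cvtColor(im,cv2.COLOR_BGR2GRAY); h=cv2.cvtColor(im,cv2.COLOR_BGR2HSV)
def circ(P):
    A=np.c_[2*P,np.ones(len(P))]; s=np.linalg.lstsq(A,(P**2).sum(1),rcond=None)[0]; return s[:2],np.sqrt(s[2]+s[0]**2+s[1]**2)
D=np.zeros_like(g); D[255:306,275:340]=((h[255:306,275:340,1]<70)&(g[255:306,275:340]>90))*255
cs=max(cv2.findContours(D,0,cv2.CHAIN_APPROX_NONE)[0],key=cv2.contourArea)[:,0]; cs=cs[cs[:,1]<304]
print("disc",circ(np.array([onplane(c,p,.028)[:2] for p in cs])))
# base side edges, sub-plane line fits
def edge(rows,u0,u1):
    P=[]
    for v in rows:
        s=h[v,u0:u1,1].astype(float); k=np.argmax(abs(np.diff(cv2.GaussianBlur(s[None],(5,1),0)[0]))); P.append(onplane(c,(u0+k+.5,v),.014)[:2])
    return np.median(np.array(P),0), cv2.fitLine(np.array(P,np.float32),cv2.DIST_HUBER,0,1e-4,1e-4).ravel()
for a in ((range(130,300),225,265),(range(130,300),350,400)):
    m,l=edge(*a); print("edge",np.degrees(np.arctan2(l[1],l[0]))%180,l[2:])
# pin: mid pixel between head and shoulder
print("pin px row profile"); 
for u in (240,247,254): 
    print(u,[int(x) for x in g[38:68,u]])
print([int(x) for x in g[50,212:270]])
c2,_=load("w_holder")
f=lambda x,y:(250+(x+.5)/3-.5,150+(y+.5)/3-.5)
H=np.array([onplane(c2,f(*p),.025)[:2] for p in [(163,202),(166,253),(169,302),(227,199),(229,250),(232,300)]])
print("foot",H.mean(0),np.degrees(np.arctan2(*(H[0]+H[3]-H[2]-H[5])[::-1])))
a,b=[onplane(c2,f(*p),.205)[:2] for p in [(199,282),(212.5,526)]]; print("top",a,b,(a+b)/2,np.linalg.norm(a-b),np.degrees(np.arctan2(*(a-b)[::-1])))
E
```

```text
disc (array([ 0.51716529, -0.03958335]), np.float64(0.029760463605272618))
edge 73.19328 [0.46467534 0.07255712]
edge 73.180954 [0.62616765 0.02344478]
pin px row profile
240 [65, 63, 66, 61, 68, 86, 95, 105, 108, 111, 112, 115, 111, 105, 103, 98, 92, 90, 82, 78, 63, 67, 79, 82, 82, 94, 98, 98, 99, 98]
247 [66, 57, 65, 68, 68, 83, 95, 102, 110, 111, 115, 111, 114, 106, 104, 95, 92, 87, 83, 72, 63, 60, 61, 64, 66, 62, 65, 68, 64, 69]
254 [67, 64, 64, 68, 70, 85, 100, 103, 108, 112, 115, 118, 113, 107, 100, 97, 93, 86, 81, 76, 65, 61, 60, 65, 66, 65, 66, 66, 65, 62]
[132, 132, 133, 131, 133, 133, 125, 115, 113, 112, 113, 110, 113, 113, 108, 90, 66, 70, 87, 98, 98, 105, 112, 111, 111, 110, 111, 112, 111, 113, 114, 111, 110, 113, 112, 114, 111, 112, 110, 110, 112, 109, 113, 113, 115, 112, 115, 111, 99, 75, 59, 54, 53, 53, 58, 55, 53, 57]
foot [ 0.44216107 -0.27369381] 73.1737769512795
top [ 0.45180788 -0.24012614] [ 0.43157071 -0.30714963] [ 0.44168929 -0.27363788] 0.0700120796253765 73.19875625580679
```

```bash
cat >> h.py <<'E'
YAW=np.radians(-16.81); X=np.array([np.cos(YAW),np.sin(YAW)]); Y=np.array([-X[1],X[0]]); Q=down(YAW)
POC=np.array([.5462,.0504]); DISC=np.array([.5172,-.0396]); HOL=np.array([.4419,-.2737])
def at(p,z): return [p[0],p[1],z]
E
python3 - <<'E'
from h import *
c,im=load("w_stand"); pm=POC-.04*X+.15*Y
print("pin pred",pm,proj(c,at(pm,.2)),"meas",onplane(c,(245,50.2),.2), "head/shoulder pred",proj(c,at(pm-.011*X,.2)),proj(c,at(pm+.011*X,.2)))
d=DISC-POC; print("disc in stand rel pocket",d@X,d@Y)
# grasp disc
r.move_gripper(.8); print("gap",telemetry.read_finger_gap())
r.move_ptp(at(DISC,.08),Q); 
hit=r.servo_line(at(DISC,.006),speed=.03,stop_force=4); print(hit,telemetry.read_position(),telemetry.read_force())
E
```

```text
pin pred [0.55128907 0.20555831] [247.09405572  50.48535016] meas [0.54995516 0.20615185 0.2       ] head/shoulder pred [231.28775272  50.51463637] [262.90048309  50.45606373]
disc in stand rel pocket -0.0017329032159785498 -0.09454098077788305
gap 0.7997478688268119
True [ 0.51723151 -0.03958841  0.00681486] [0.11838127 0.06584553 5.79888447]
```

```bash
python3 - <<'E'
from h import *
p=telemetry.read_position(); r.servo_line(at(p,.0098),speed=.03)
r.move_gripper(.6); print("gap",telemetry.read_finger_gap(),telemetry.read_gripper_force(),telemetry.read_force())
print(r.servo_line(at(POC-.012*Y,.0098),speed=.06,stop_force=25),telemetry.read_force())
print(r.servo_line(at(POC,.0098),speed=.03,stop_force=25),telemetry.read_position(),telemetry.read_force())
r.move_gripper(.85); r.sleep(.3)
print(telemetry.read_finger_gap(),telemetry.read_force())
r.servo_line(at(POC,.12),speed=.15)
r.servo_line(at(POC,.30),speed=.25); r.sleep(.2); snap("w_disc")
c,im=load("w_disc"); print(proj(c,at(POC,.022)),telemetry.read_t())
u,v=proj(c,at(POC,.022)).astype(int); cv2.imwrite("pics/d.png",cv2.resize(im[max(v-70,0):v+70,u-90:u+90],None,fx=3,fy=3))
E
```

```text
gap 0.6755726056890466 62.25455403327942 [-1.76436259 -0.42391761  9.11887682]
False [-1.28569284 -3.01023283  6.23446902]
False [0.54625478 0.05075024 0.00970004] [-0.69767854  1.67978295  0.29773084]
0.8517172183757615 [0.91449293 0.42985187 0.3569392 ]
[311.26619263 204.30418362] 12.8583
```

View pics/d.png

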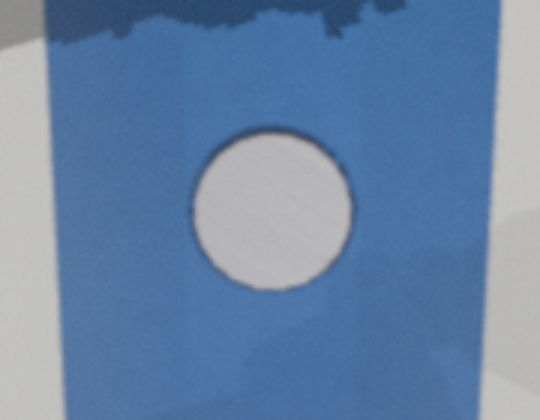

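d.png: the disc sits centred in the pocket at crop (272,211), with an even thin rim. I'll confirm its height in the side view, then grip the holder.

```bash
python3 - <<'E'
from h import *
r.move_gripper(.5)
r.move_ptp(at(HOL,.30),Q)
im=eyes.capture("side"); c=cal("side"); cv2.imwrite("pics/side1.png",im)
im0=cv2.imread("pics/side0.png")
h=cv2.cvtColor(im,cv2.COLOR_BGR2HSV)
for z in (.022,.028): print(z,proj(c,at(POC,z)))
u,v=proj(c,at(POC,.022)).astype(int)
W=h[v-25:v+25,u-30:u+30]; m=((W[...,1]<80)*255).astype(np.uint8)
cs=max(cv2.findContours(m,0,cv2.CHAIN_APPROX_NONE)[0],key=cv2.contourArea); x,y,w,hh=cv2.boundingRect(cs); e=cv2.fitEllipse(cs); print((x+u-30,y+v-25,w,hh),e[0][0]+u-30,e[0][1]+v-25)
t=np.linspace(0,6.28,60)
for z in (.022,.028,.014):
    q=np.array([proj(c,[POC[0]+.03*np.cos(a),POC[1]+.03*np.sin(a),z]) for a in t]); print(z,q.min(0),q.max(0))
print("old disc check: see z .028")
r.servo_line(at(HOL,.171),speed=.1,stop_force=8); print(telemetry.read_position())
r.move_gripper(0.0); print(telemetry.read_finger_gap(),telemetry.read_gripper_force(),telemetry.read_force(),telemetry.read_t())
E
```

```text
0.022 [298.30898693 276.26822587]
0.028 [298.30848893 274.33060656]
(np.int64(287), np.int64(269), 23, 16) 298.020601272583 276.68842124938965
0.022 [286.55852749 269.69034499] [310.03426489 283.09001757]
0.028 [286.5324505  267.77382913] [310.059269   281.13113912]
0.014 [286.59312109 272.23303066] [310.00109442 285.68842235]
old disc check: see z .028
[ 0.44230144 -0.27395288  0.17159186]
0.0825799824630327 59.28076922893524 [-0.19350662  0.3093773   2.85252421] 16.4417
```

The disc spans rows 269–284 in the side view, matching the dropped prediction (269.7–285.7), and the holder is gripped. Next: lift, move to the pin's -y side, and check.

```bash
cat >> h.py <<'E'
PIN=np.array([.5510,.2056])   # pin_mid xy
E
python3 - <<'E'
from h import *
zc=.171+.200-.107
r.servo_line(at(HOL,zc),speed=.12)
r.servo_line(at(PIN-.10*Y,zc),ori=Q,speed=.2); r.sleep(.3)
print(telemetry.read_position(),telemetry.read_force(),telemetry.read_moment(),telemetry.read_t())
ims=[]
for n in("scene","side"):
    im=eyes.capture(n); c=cal(n); cv2.imwrite(f"pics/{n}2.png",im)
    tcp=np.array(telemetry.read_position()); b=tcp[2]-.171
    for nm,P in dict(pin=at(PIN,.2),head=at(PIN-.011*X,.2),mouth=at(tcp[:2]+.035*Y,b+.107),foot=at(tcp[:2],b)).items():
        q=proj(c,P); print(n,nm,q.round(1)); 
        if nm!="x": cv2.circle(im,tuple(np.round(q).astype(int)),1,(0,0,255),-1)
    u,v=proj(c,at(PIN-.05*Y,.2)).astype(int); ims.append(cv2.resize(im[v-90:v+90,u-65:u+65],None,fx=3,fy=3))
cv2.imwrite("pics/e.png",np.hstack(ims))
E
```

```text
[0.52210494 0.10959803 0.26406695] [ 0.32459647  1.08182678 -2.85366713] [-0.04490256 -0.00118189 -0.01288709] 19.775
scene pin [389.7 212.5]
scene head [389.4 209.5]
scene mouth [362.1 212. ]
scene foot [346.  243.9]
side pin [266.9 245.5]
side head [270.6 247.2]
side mouth [287. 234.]
side foot [297.3 267.1]
```

View pics/e.png

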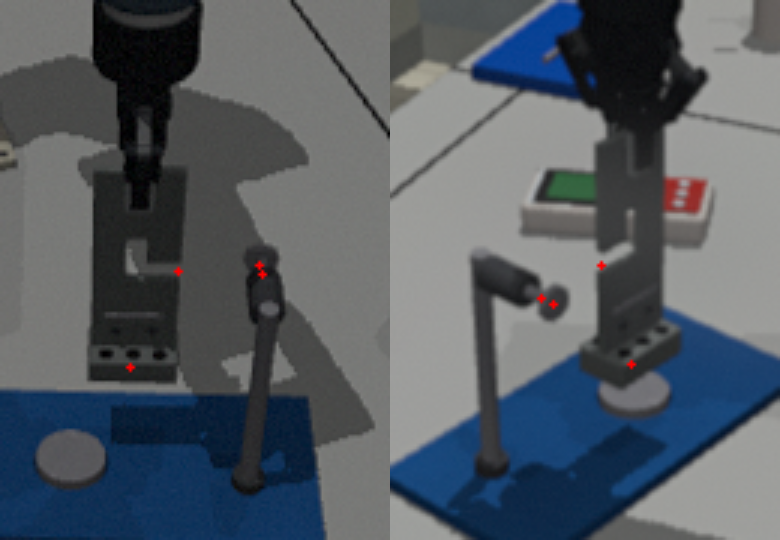

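e.png: the markers fall on the slot mouth (scene crop 178,271) and on the pin and head (scene crop 262,270; side crop 545,300), so the holder is aligned. Next I slide it on with force stops.

```bash
python3 - <<'E'
from h import *
zc=.264
hit=r.servo_line(at(PIN,zc),speed=.06,stop_force=6); print(hit,telemetry.read_position(),telemetry.read_force())
if not hit:
    hit=r.servo_line(at(PIN,zc-.034),speed=.03,stop_force=3); print(hit,telemetry.read_position(),telemetry.read_force(),telemetry.read_moment())
print(telemetry.read_t())
E
```

```text
False [0.55095371 0.2053239  0.26405184] [ 0.03271451  0.57143602 -2.38591868]
True [0.55084555 0.2055621  0.236188  ] [ 0.16967767 -0.37840498  4.43888876] [-0.03933895  0.0125054  -0.00278653]
22.55
```

Contact came at 27.9 mm against 28 mm expected, so it's seated. Releasing.

```bash
python3 - <<'E'
from h import *
r.move_gripper(.5); r.sleep(.3)
p=telemetry.read_position(); print(p,telemetry.read_force())
r.servo_line(at(p,.33),speed=.1); r.servo_line(at(p[:2]-.15*Y,.36),speed=.2); r.sleep(1.0)
ims=[]
a=eyes.capture("side"); r.sleep(.5); b=eyes.capture("side"); s=eyes.capture("scene")
print("motion",cv2.absdiff(a,b)[150:330,180:360].max(), np.percentile(cv2.absdiff(a,b)[150:330,180:360],99.5))
for n,im in(("scene",s),("side",b)):
    c=cal(n)
    for P in (at(PIN+.035*Y,.27),at(PIN-.035*Y,.27),at(PIN,.065)):
        cv2.circle(im,tuple(np.round(proj(c,P)).astype(int)),1,(0,0,255),-1)
    u,v=proj(c,at(PIN,.17)).astype(int); ims.append(cv2.resize(im[v-90:v+90,u-65:u+65],None,fx=3,fy=3))
cv2.imwrite("pics/f.png",np.hstack(ims)); print(telemetry.read_t())
E
```

```text
[0.54991588 0.20522595 0.23520486] [ 0.40987519  0.01897855 -0.5397888 ]
motion 19 5.0
26.95
```

View pics/f.png

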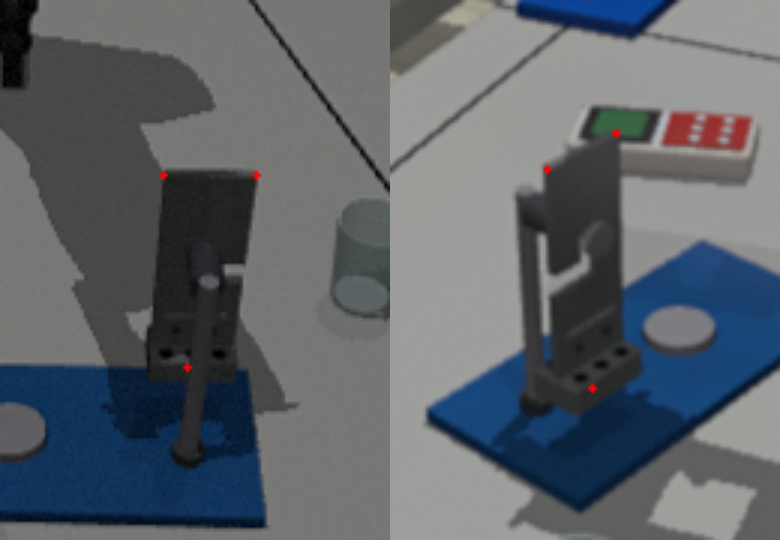

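f.png: the holder hangs straight on the pin, with its top corners at the predicted marks. The disc is in the pocket, and the meter and beaker are in place. Two frames 0.5 s apart differ only by noise, so I'm handing in.

```bash
python3 -c "
from h import *
r.sleep(2); print(job.sign_off())"
```

```text
the job is handed in; nothing more can be done
None
```

The job is handed in: the disc lies in the pocket, the grey holder hangs straight and still on the pin, the beaker and meter were not touched, and it took about 29 s of the 67 s allowed.

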